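# Draw the teal printing block out of the proofing bed

### The arm

A 6-joint arm with a two-finger parallel gripper is mounted at the origin on a cart in front of the work surface, level with it; the furniture and walls round the work are solid. World frame = base frame: x ahead of the robot, y to its left, z up, the work surface at z = 0. Lengths are in m, angles in rad, forces in N, time in s.
With the tool pointing down it reaches from about 0.25 to 0.725 m from the base axis. Payload 4 kg.
Tool frame: the origin (TCP) lies on the front face of the gripper's body, between the roots of the fingers; the fingertips stand 73 mm ahead of it and the grasp point (between the pads) lies 54 mm ahead of it; z points along the fingers, y is the line along which they close (so a half turn about z gives the same grasp; the last joint's range is limited). The gripper opens to 85 mm and grips with 20 to 120 N. Pads are 22 mm wide; open, the fingers measure 114 mm over their backs; the gripper's body (76 mm by 85 mm) begins 54 mm behind the grasp point. The pads swing forward as they close: fully open they stand 13 mm farther back than shut.
Start: joints at [-1.182, 0.241, 0.005, 1.335, 0, 1.571], TCP at [0.19, -0.463, 0.304] pointing down, gripper open.
Joint ranges: [-2.72, 2.72], [-1.05, 1.87], [-1.09, 1.28], [-1.99, 2.15], [-1.42, 1.44], [-3.14, 3.14]. Speed limits (rad/s): [2.79, 2.79, 3.14, 3.14, 3.14, 3.14].

### API

Orientations are given as a unit quaternion [x, y, z, w].
In Python, from workcell import bot gives the robot as it stands. The module is installed in compiled form; this text tells all that it offers.
- The arm moves only by the tool step_arm, never from a script. Its argument "rows" is a list of rows, each a list of 2 entries, a list of its own where there are three numbers: the shift along the tool's x, y, z in mm, then the turn about the tool's z in degrees. A call has 1 to 12 rows; each row is the pose to reach, as a shift and turn from the pose commanded when the call began, along the tool's axes at that moment; what a row does not reach only later rows make up. A row lasts 1/8 s, in which the tool goes at most 62.5 mm and 10.7 degrees, less where a joint would pass 70% of its speed; a pose out of reach is approached as far as the arm can. A call with a gripper value outside its range is refused whole. "claw" is the gripper's target within -1 to 1 (shut at 1, half-way at 0, fully open at -1), set as the call begins (left out, the last holds). The fingers move at their own pace and stop on an object; the grip force is fixed at half the most. Time passes only in rows, so rows that repeat a pose let the fingers close. It gives the time, the measured TCP pose, the force, the opening and the grip force at its end, in the units of the state.
- bot.get_obs(): the state, without advancing time (a new reading comes with each control period).
- bot.camera(name): name is "side" or "top" or "wrist"; returns (picture, depth): 384x512x3 uint8, red, green, blue; 384x512 float32, m along the optical axis (not along the pixel's ray), 0 where there is no reading.
- bot.camera_params(name): a dict with "fx", "fy", "cx", "cy" (pixels), "pose" (4x4, takes a point from camera to world coordinates). Camera axes: x right, y up, looking along -z (the intrinsics and any distortion apply to the point x, -y, -z); pixel columns grow to the right and rows downward; lengths in m; the calibration is good to about 2 mm. A picture is of the moment at which its call begins: read the wrist's pose just before it. camera_params takes no time and is no camera call; for the wrist camera it gives the pose at the moment of the call.
- bot.job_done(): hands the job in; it is judged then, once.
Trained networks look in the newest picture that a camera, given by its name, has taken for a name from the list of things; names that differ only in an ending like _2 or _b are one class to them, and where a whole thing is asked for, a point or a joint stands for the part that bears it (a point fixed in the world has none). Each returns a list of dicts, best first, with "score" (0 to 1); they miss things now and then, are a little off and sometimes report something else, mostly with a low value. They report only what shows in the picture. A call takes as long as a camera call.
- bot.trace(target, camera): "pixels" (384x512 bool, what is visible of it) and "uv" ([column, row] in pixels, amid what is visible of it).
The state is a dict: "clock": time; "joint_pos": joint angles; "joint_vel": joint speeds; "tau": joint torques, N m; "eef_pos": TCP position; "tool_rot": TCP orientation; "ft_force": force on the tool from outside, world axes, zero at the start; "ft_torque": the same for the moment, N m; "grip_width": finger opening in m; "grasp_force": force on a finger pad.
Only numpy, scipy, OpenCV 4.12 (cv2) and the standard library are available. Lean on these libraries where they do the work, as an engineer would, in place of code of your own. Each camera call takes 0.05 s, during which the arm holds its last target. There are 200 camera calls.

### The job

Take the carrier with the teal printing block by its black upright handle and draw it straight and level out of its channel in the aluminium proofing bed until it is completely clear. Then carry it, still level, to the white stone inking slab, lower it flat on to the middle of the slab and only then let go. Leave the carrier with the brown block in its channel.

Things in the scene. Friction and masses are not known exactly. Their poses are not given: they have to be found in the camera images.
- teal_carrier: Loose grey plate 140 x 80 x 8 mm, 0.16 kg in all, carrying a fixed teal-topped lino block (x = -18 to +58 mm, 60 mm wide, top at z = 29 mm) and a black upright handle at its -x end. It may be in either lane. Origin: centre of the plate's underside; x along the plate; it is drawn out towards its own -x; z up.
- teal_handle (a point): Middle of the teal carrier's black handle, 56 mm towards -x and 36 mm above the carrier's origin; same axes. The handle is an upright slab across the plate: 12 mm thick along x, 44 mm wide along y, its top 27 mm above this point. Pinch it from above along x in its upper 25 mm, where the fingers clear the block and the bed.
- brown_carrier: The same plate and black handle, but with a brown-topped lino block (95 x 65 mm). It is in the other lane of the bed and must stay there. Same origin and axes.
- dock: Fixed proofing bed. Origin: on the table under the middle of two channels (x = -50 to +50 mm, centred at y = +-48.5 mm), open at -x, stop at +x. Floor top z = 6 mm; 83 mm wide, lips at z = 15.5 to 21.5 mm over the plate's edges (1.5 mm play aside and above): it can only slide out. No latch. A carrier starts at x = -34 to -24 mm and is clear when its origin is beyond x = -120 mm.
- slab: White stone inking slab, a square plate 170 x 170 mm and 15 mm thick with plain edges, fixed flat on the table to the left of the bed. Origin: centre of its underside, at table height; its top is at z = 15 mm.

How it is judged:
On the way, in this order (a step that is already met when the one before it is completed fails the run):
1. the teal carrier is drawn completely out of its channel, level (x of teal_carrier in the frame of dock below -0.12 m and angle between teal_carrier's own z axis and vertical below 0.21 rad), for 0.1 s.
2. the teal carrier is down on the middle of the slab while the fingers still hold it (horizontal distance between teal_carrier and slab below 0.035 m and height (world z) of teal_carrier below 0.025 m and contact force between the fingers and teal_carrier above 0.5 N), for 0.05 s.
At the end, for the whole second after the job is handed in: The teal carrier lies flat and still on the slab, any way round, the centre of its plate within 35 mm of the slab's centre, let go; the brown carrier is still within 20 mm of where it was (horizontal distance between teal_carrier and slab below 0.035 m and height (world z) of teal_carrier below 0.02 m and angle between teal_carrier's own z axis and vertical below 0.07 rad and linear speed of teal_carrier below 0.02 m/s and distance of brown_carrier from where it was at the start of the episode below 0.02 m); the robot touches nothing.
It fails at once if the teal carrier is tilted more than 15 degrees (angle between teal_carrier's own z axis and vertical above 0.26 rad).
It fails at once if the brown carrier is moved more than 20 mm (distance of brown_carrier from where it was at the start of the episode above 0.02 m).
It also fails if it takes over 54 s, if anything falls off the work surface, if the arm or the gripper's body presses on something with over 40 N, if the wrist force passes 120 N, or if a joint passes its speed limit or range.

## Working session

There is one attempt and no reset: what is moved stays moved. The work goes in short steps, Python scripts to look and compute and a tool call to move; the robot and the scene stay as the last step left them, time stands still between calls to the robot, and variables do not carry over. Pictures are saved under pics/ and viewed, at most 10 in all, crops included, and the job is handed in when it is done.

Besides the shell and the picture viewer there is one more tool, called after ">>>" as name(argument=value, ...), one argument or row to a line, values as JSON. step_arm: Moves the arm, as the interface text tells. Its arguments: {"type":"object","properties":{"rows":{"type":"array"},"claw":{"type":"number"}},"required":["rows"]}

```bash
mkdir -p pics
cat > h.py <<'E'
import numpy as np, cv2
from workcell import bot
from scipy.spatial.transform import Rotation as R
def cloud(cam,d):
    p=bot.camera_params(cam); v,u=np.mgrid[0:384,0:512]
    c=np.stack([(u-p['cx'])/p['fx']*d,-(v-p['cy'])/p['fy']*d,-d],-1)
    T=np.array(p['pose']); return c@T[:3,:3].T+T[:3,3]
E
python3 - <<'E'
from h import *
ims=[]
for c in['top','side']:
    im,d=bot.camera(c); cv2.imwrite(f'pics/{c}0.png',im[...,::-1]); P=cloud(c,d)
    np.savez(f'{c}0.npz',im=im,P=P,d=d)
    for n in['teal_carrier','teal_handle','brown_carrier','slab','dock']:
        for r in bot.trace(n,c)[:2]:
            m=r['pixels']&(d>0); q=P[m]
            if len(q)<10: continue
            z=np.percentile(q[:,2],[5,50,95])
            rect=cv2.minAreaRect(q[:,:2].astype(np.float32)*1000)
            print(c,n,round(r['score'],2),np.round(r['uv']),len(q),np.median(q,0).round(3),z.round(3),np.round(rect[0],0),np.round(rect[1],0),round(rect[2],1))
o=bot.get_obs();print(o['clock'],o['eef_pos'],R.from_quat(o['tool_rot']).as_matrix().round(3))
E
python3 -c "
import cv2,numpy as np
a=cv2.imread('pics/top0.png');b=cv2.imread('pics/side0.png')
cv2.imwrite('pics/both.png',cv2.resize(np.vstack([a,b]),(400,600)))"
```

```text
top teal_carrier 0.73 [370. 199.] 1638 [ 0.603 -0.39   0.03 ] [0.011 0.03  0.066] [ 609. -396.] [ 84. 142.] 83.2
top teal_handle 0.8 [371. 202.] 1588 [ 0.601 -0.391  0.031] [0.011 0.031 0.066] [ 608. -395.] [ 83. 140.] 83.8
top teal_handle 0.18 [178. 214.] 4431 [0.563 0.092 0.016] [0.012 0.016 0.019] [566.  94.] [174. 177.] 8.8
top brown_carrier 0.74 [332. 200.] 1584 [ 0.606 -0.294  0.033] [0.012 0.033 0.066] [ 610. -300.] [ 83. 138.] 80.5
top slab 0.87 [178. 215.] 4314 [0.563 0.092 0.016] [0.012 0.016 0.019] [567.  95.] [175. 173.] 9.0
top dock 0.65 [352. 175.] 1451 [ 0.675 -0.346  0.021] [0.005 0.021 0.025] [ 649. -350.] [202. 120.] 83.2
side teal_carrier 0.57 [295. 299.] 3681 [ 0.597 -0.407  0.031] [0.013 0.031 0.063] [ 610. -388.] [ 99. 142.] 81.9
side teal_handle 0.92 [298. 297.] 3627 [ 0.596 -0.407  0.031] [0.013 0.031 0.061] [ 607. -395.] [ 82. 140.] 83.6
side brown_carrier 0.65 [288. 254.] 2851 [ 0.604 -0.311  0.034] [0.013 0.034 0.063] [ 617. -277.] [195. 149.] 84.7
side slab 0.9 [230. 161.] 2468 [0.561 0.072 0.015] [0.008 0.015 0.017] [567.  92.] [178. 174.] 9.2
side dock 0.83 [337. 313.] 2890 [ 0.663 -0.429  0.021] [0.005 0.021 0.023] [ 649. -352.] [201. 121.] 83.4
0.6 [ 0.18953719 -0.46268732  0.30391582] [[ 0.925  0.379 -0.   ]
 [ 0.379 -0.925 -0.   ]
 [-0.     0.    -1.   ]]
```

View pics/top0.png

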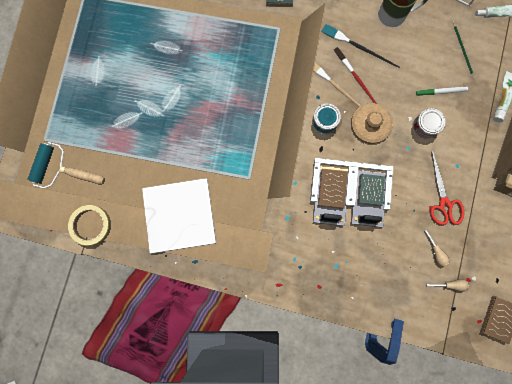

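The top view shows the bed at about (352,190). The teal carrier is in its right lane with the handle at (368,219), and brown is in the left lane with the handle at (328,217). The slab is at (179,215), and a flap of the picture's cardboard rises at about (295,100).

Run:
```python
from h import *
for c in['top','side']:
    im,d=bot.camera(c);P=cloud(c,d)
    for n in['teal_carrier','brown_carrier']:
        m=bot.trace(n,c)[0]['pixels']&(d>0)
        m=cv2.erode(m.astype(np.uint8),np.ones((2,2)))>0
        q=P[m]; 
        hh=q[(q[:,2]>.055)]; rect=cv2.minAreaRect(hh[:,:2].astype(np.float32)*1000)
        print(c,n,'handle',len(hh),hh.mean(0).round(4),np.round(rect[0]),np.round(rect[1]),round(rect[2],1),hh[:,2].max())
    if c=='top':
        reg=(P[...,2]>.04)&(d>0)&(P[...,0]>.2)&(P[...,0]<.75)&(P[...,1]>-.6)&(P[...,1]<.25)
        n,l,s,ce=cv2.connectedComponentsWithStats(reg.astype(np.uint8))
        for i in range(1,n):
            q=P[l==i]
            if len(q)>8: print('high',len(q),q.min(0).round(2),q.max(0).round(2))
    w=bot.trace('slab',c)[0]['pixels'];q=P[w&(d>0)&(abs(P[...,2]-.015)<.006)];print('slab',cv2.minAreaRect(q[:,:2].astype(np.float32)*1000),q.mean(0))
    w=bot.trace('dock',c)[0]['pixels'];q=P[w&(d>0)&(abs(P[...,2]-.0215)<.004)];print('dock',cv2.minAreaRect(q[:,:2].astype(np.float32)*1000))
```

```text
top teal_carrier handle 94 [ 0.5524 -0.3859  0.0676] [ 553. -387.] [43. 12.] 83.8 0.07323944707525865
top brown_carrier handle 97 [ 0.556  -0.2899  0.0681] [ 557. -291.] [44. 12.] 82.2 0.0749453160930269
high 946 [ 0.6  -0.22  0.04] [ 0.75 -0.15  0.12]
high 112 [ 0.55 -0.31  0.04] [ 0.56 -0.27  0.07]
high 118 [ 0.54 -0.41  0.04] [ 0.56 -0.37  0.07]
slab ((565.8397216796875, 93.4037094116211), (170.27664184570312, 170.36383056640625), 8.783974647521973) [0.56390814 0.09278199 0.01544575]
dock ((646.2803344726562, -350.1572265625), (200.58717346191406, 112.46320343017578), 83.31326293945312)
side teal_carrier handle 207 [ 0.5508 -0.3966  0.067 ] [ 552. -390.] [43. 12.] 79.4 0.0713423273279793
side brown_carrier handle 129 [ 0.5541 -0.303   0.0664] [ 552. -322.] [91. 11.] 82.1 0.0707122489420961
slab ((564.0491333007812, 92.23274230957031), (170.62945556640625, 176.0435333251953), 8.70736026763916) [0.5623983  0.08036141 0.01504243]
dock ((644.820556640625, -351.07562255859375), (202.61167907714844, 112.25861358642578), 83.48736572265625)
```

View pics/side0.png

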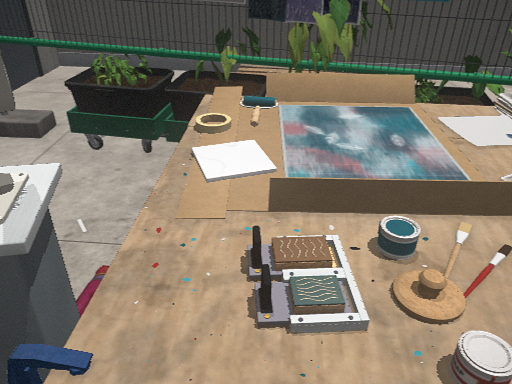

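>>> step_arm(
  rows=[
    [[52,10,10],-9],
    [[104,20,20],-18],
    [[156,29,35],-27],
    [[208,39,50],-36],
    [[260,49,65],-45],
    [[312,59,80],-53],
    [[364,68,90],-61],
    [[364,68,90],-61],
    [[364,68,90],-61],
  ],
  claw=0,
)

```text
clock: 2.22
eef_pos: [0.5519, -0.3874, 0.2134]
tool_rot: [0.747, 0.664, -0.0, -0.001]
ft_force: [0.5, 0.7, -0.8]
grip_width: 0.0429
grasp_force: 0.0
```

```bash
cat > look.py <<'E'
from h import *
import sys
im,d=bot.camera('wrist');P=cloud('wrist',d)
cv2.imwrite(f'pics/{sys.argv[1]}.png',im[...,::-1])
o=bot.get_obs();Rm=R.from_quat(o['tool_rot']).as_matrix();t=np.array(o['eef_pos'])
print(o['clock'],t.round(4),Rm.round(3).tolist(),o['grip_width'],o['joint_pos'])
for n in['teal_carrier','brown_carrier','slab']:
    for r in bot.trace(n,'wrist')[:1]:
        q=P[r['pixels']&(d>0)]
        lo=(.055,.1) if 'c' in n else (0.01,.02)
        hh=q[(q[:,2]>lo[0])&(q[:,2]<lo[1])]
        print(n,r['score'],len(q),len(hh))
        if len(hh)>10:
            rc=cv2.minAreaRect(hh[:,:2].astype(np.float32)*1000);print(rc,'zmax',np.percentile(hh[:,2],95),'tool frame mm',(Rm.T@(np.array([*rc[0],0])/1000-t)*1000).round(1))
E
python3 look.py w1
```

```text
2.275 [ 0.5514 -0.3879  0.2141] [[0.118, 0.993, -0.001], [0.993, -0.118, -0.0], [-0.0, -0.0, -1.0]] 0.04268680138772554 [-6.12991157e-01  6.37233825e-01  3.82703338e-01  1.31663036e+00
 -3.70270859e-04  1.07636483e+00]
teal_carrier 0.58 11547 861
((551.7274780273438, -387.6452331542969), (43.21303939819336, 11.778430938720703), 83.12696838378906) zmax 0.07022699262277479 tool frame mm [  0.4   0.4 214.1]
brown_carrier 0.61 16291 1228
((555.3270874023438, -291.086181640625), (43.89756393432617, 12.105387687683105), 83.25856018066406) zmax 0.07025641949074239 tool frame mm [ 96.7  -7.4 214.1]
```

View pics/w1.png

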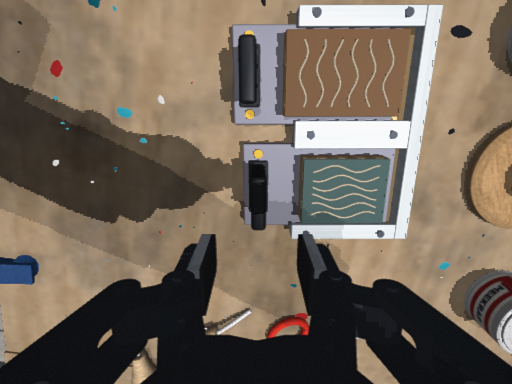

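The wrist view shows the teal handle at about (258,192), in line with the fingers and within 0.5 mm laterally. I'll go straight down, then close.

>>> step_arm(
  rows=[
    [[0,0,30],0],
    [[0,0,60],0],
    [[0,0,85],0],
    [[0,0,102],0],
    [[0,0,102],0],
    [[0,0,102],0],
  ],
)

```text
clock: 3.18
eef_pos: [0.5526, -0.3883, 0.1133]
tool_rot: [0.748, 0.664, 0.0, 0.001]
ft_force: [0.6, -0.7, -0.4]
grip_width: 0.0427
grasp_force: 0.0
```

>>> step_arm(
  rows=[
    [[0,0,0],0],
    [[0,0,0],0],
    [[0,0,0],0],
    [[0,0,0],0],
    [[0,0,0],0],
    [[0,0,0],0],
  ],
  claw=1,
)

```text
clock: 3.92
eef_pos: [0.5527, -0.3879, 0.1132]
tool_rot: [0.747, 0.664, 0.0, 0.001]
ft_force: [-0.4, 0.7, 5.6]
grip_width: 0.011
grasp_force: 59.1
```

>>> step_arm(
  rows=[
    [[0,-3,-0.5],0],
    [[0,-8,-0.5],0],
    [[0,-14,-0.5],0],
    [[0,-20,-0.5],0],
    [[0,-26,-0.5],0],
    [[0,-32,-0.5],0],
  ],
)

```text
clock: 4.68
eef_pos: [0.5203, -0.384, 0.1128]
tool_rot: [0.747, 0.664, 0.0, 0.001]
ft_force: [3.2, -0.8, 4.4]
grip_width: 0.0108
grasp_force: 58.8
```

>>> step_arm(
  rows=[
    [[0,-8,-0.5],0],
    [[0,-16,-0.5],0],
    [[0,-24,-0.5],0],
    [[0,-32,-0.5],0],
    [[0,-40,-0.5],0],
    [[0,-48,-0.5],0],
    [[0,-56,-0.5],0],
    [[0,-65,-0.5],0],
    [[0,-75,-0.5],0],
    [[0,-85,-0.5],0],
    [[0,-95,-0.5],0],
    [[0,-95,-0.5],0],
  ],
)

```text
clock: 6.18
eef_pos: [0.4249, -0.3725, 0.1127]
tool_rot: [0.748, 0.664, -0.0, -0.001]
ft_force: [-0.2, -0.1, -1.1]
grip_width: 0.0111
grasp_force: 58.9
```

```bash
python3 look.py w2
```

```text
6.225 [ 0.4256 -0.3728  0.1129] [[0.118, 0.993, -0.0], [0.993, -0.118, 0.0], [0.0, -0.0, -1.0]] 0.011055888941921624 [-7.19278026e-01  5.18906479e-01 -1.10127394e-01  9.41868785e-01
  2.70630046e-05  9.69315405e-01]
teal_carrier 0.69 26407 2350
((433.04296875, -375.4888000488281), (43.130393981933594, 41.0792121887207), 65.41820526123047) zmax 0.06902143129769822 tool frame mm [ -1.8   7.7 112.9]
brown_carrier 0.85 8187 0
slab 0.27 1989 246
((581.5579223632812, -435.05072021484375), (14.71901798248291, 6.868680953979492), 89.16006469726562) zmax 0.019535177554506657 tool frame mm [-43.5 162.2 112.9]
```

View pics/w2.png

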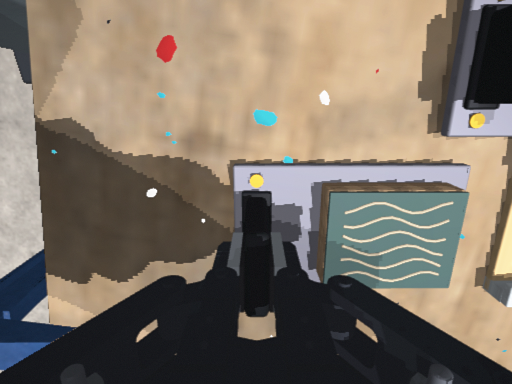

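The plate is straight and level, fully clear of the bed (its right edge at column 468), and brown hasn't moved. I'll lift it above the flap and carry it over.

>>> step_arm(
  rows=[
    [[0,0,-10],0],
    [[0,0,-30],0],
    [[0,0,-55],0],
    [[0,0,-80],0],
    [[0,0,-105],0],
    [[15,0,-120],0],
    [[40,0,-120],0],
    [[75,0,-120],0],
    [[110,0,-120],0],
    [[145,0,-120],0],
    [[180,0,-120],0],
    [[215,0,-120],0],
  ],
)

```text
clock: 7.88
eef_pos: [0.4508, -0.157, 0.233]
tool_rot: [0.747, 0.665, 0.0, -0.0]
ft_force: [0.8, 0.4, -1.6]
grip_width: 0.0114
grasp_force: 58.9
```

>>> step_arm(
  rows=[
    [[35,0,0],0],
    [[70,0,0],0],
    [[105,0,0],0],
    [[140,5,0],0],
    [[175,11,0],0],
    [[210,18,0],0],
    [[235,24,0],0],
    [[253,27,0],0],
    [[264,29,0],0],
    [[264,29,0],0],
    [[264,29,0],0],
  ],
)

```text
clock: 9.25
eef_pos: [0.5106, 0.0989, 0.2328]
tool_rot: [0.748, 0.664, -0.0, -0.0]
ft_force: [-0.5, -0.4, -0.7]
grip_width: 0.0111
grasp_force: 59.0
```

```bash
python3 look.py w3
python3 - <<'E'
from h import *
im,d=bot.camera('side');P=cloud('side',d);cv2.imwrite('pics/s3.png',im[...,::-1])
im,d=bot.camera('top');P=cloud('top',d)
m=bot.trace('teal_carrier','top')[0]['pixels'];q=P[m&(d>0)];z=np.percentile(q[:,2],[5,50,95]);print(z,cv2.minAreaRect(q[:,:2].astype(np.float32)*1000))
E
```

```text
9.3 [0.5106 0.0988 0.2329] [[0.118, 0.993, -0.0], [0.993, -0.118, -0.0], [-0.0, -0.0, -1.0]] 0.010974628299062233 [ 1.91211549e-01  3.21819832e-01 -7.38630214e-02  1.17557786e+00
 -2.65627352e-04  1.88048937e+00]
teal_carrier 0.8 26514 0
slab 0.77 13106 12939
((558.2562255859375, 133.0388641357422), (169.4203338623047, 90.02595520019531), 8.702308654785156) zmax 0.015821705364675587 tool frame mm [ 39.7  43.3 232.9]
[0.13148864 0.14809518 0.15714021] ((578.9248046875, 106.50827026367188), (112.49774169921875, 161.5201416015625), 83.25413513183594)
```

View pics/s3.png

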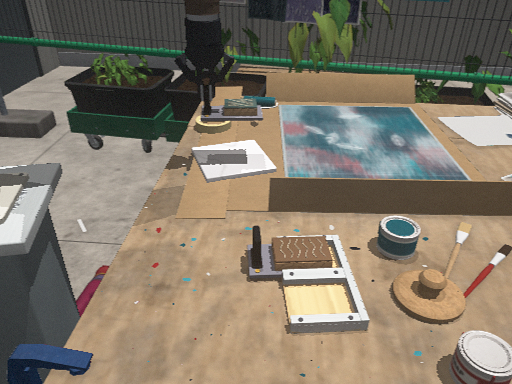

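The carrier is level above the slab, with its shadow on the slab at (228,157), and brown is still in its lane. Next I lower it, slowing near contact.

>>> step_arm(
  rows=[
    [[0,0,25],0],
    [[0,0,50],0],
    [[0,0,75],0],
    [[0,0,92],0],
    [[0,0,102],0],
    [[0,0,106],0],
    [[0,0,107],0],
    [[0,0,107],0],
  ],
)

```text
clock: 10.6
eef_pos: [0.5114, 0.0996, 0.1265]
tool_rot: [0.747, 0.664, 0.001, 0.0]
ft_force: [0.8, 0.5, -2.8]
grip_width: 0.0106
grasp_force: 58.9
```

>>> step_arm(
  rows=[
    [[0,0,1],0],
    [[0,0,2],0],
    [[0,0,3],0],
    [[0,0,3],0],
  ],
)

```text
clock: 11.1
eef_pos: [0.5108, 0.0995, 0.1228]
tool_rot: [0.747, 0.664, -0.0, -0.0]
ft_force: [0.6, 0.3, -1.9]
grip_width: 0.011
grasp_force: 58.9
```

>>> step_arm(
  rows=[
    [[0,0,0.5],0],
    [[0,0,1],0],
    [[0,0,1],0],
    [[0,0,1],0],
  ],
)

```text
clock: 11.6
eef_pos: [0.5109, 0.0996, 0.1223]
tool_rot: [0.747, 0.664, 0.0, 0.0]
ft_force: [-3.2, -0.9, 2.9]
grip_width: 0.011
grasp_force: 59.7
```

Contact is felt at about 4.5 N. I'll check the pose before releasing.

>>> step_arm(
  rows=[
    [[0,0,0.5],0],
    [[0,0,0.5],0],
  ],
)

```text
clock: 11.85
eef_pos: [0.5109, 0.0996, 0.1223]
tool_rot: [0.747, 0.664, 0.0, 0.0]
ft_force: [-2.7, -0.2, 6.2]
grip_width: 0.0109
grasp_force: 60.4
```

```bash
python3 look.py w4
python3 - <<'E'
from h import *
im,d=bot.camera('side');cv2.imwrite('pics/s4.png',cv2.resize(im[80:220,150:310,::-1],(640,560),interpolation=cv2.INTER_CUBIC))
E
```

```text
11.9 [0.5109 0.0996 0.1223] [[0.117, 0.993, 0.001], [0.993, -0.117, 0.0], [0.0, 0.001, -1.0]] 0.010777113236221839 [ 1.92473726e-01  4.32032830e-01 -2.29370133e-01  9.08840098e-01
  4.48031832e-05  1.88059438e+00]
teal_carrier 0.63 26468 2566
((512.4822387695312, 99.15506744384766), (42.27143478393555, 31.846036911010742), 59.78361511230469) zmax 0.07841411548534193 tool frame mm [ -0.3   1.6 122.3]
slab 0.78 28667 28624
((564.4973754882812, 93.71243286132812), (169.707763671875, 170.0336456298828), 8.786478996276855) zmax 0.015646482520576054 tool frame mm [  0.4  53.8 122.3]
```

View pics/s4.png

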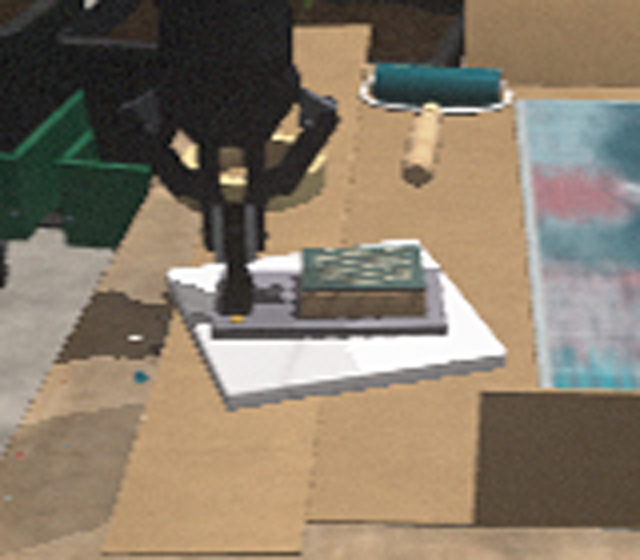

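The enlarged crop shows the plate flat on the slab (edge at about (330,330)), and the slab centre is 54 mm from the grip, against 56 mm wanted. I'll release and retreat straight up.

>>> step_arm(
  rows=[
    [[0,0,0],0],
    [[0,0,0],0],
    [[0,0,0],0],
    [[0,0,0],0],
    [[0,0,0],0],
    [[0,0,0],0],
  ],
  claw=0,
)

```text
clock: 12.85
eef_pos: [0.5109, 0.0996, 0.1214]
tool_rot: [0.747, 0.664, -0.0, -0.0]
ft_force: [-0.6, -0.4, -0.3]
grip_width: 0.0424
grasp_force: 0.0
```

>>> step_arm(
  rows=[
    [[0,0,-10],0],
    [[0,0,-30],0],
    [[0,0,-60],0],
    [[0,0,-90],0],
    [[0,0,-120],0],
    [[0,0,-120],0],
    [[0,0,-120],0],
  ],
)

```text
clock: 13.72
eef_pos: [0.5106, 0.0995, 0.2412]
tool_rot: [0.747, 0.664, -0.0, -0.0]
ft_force: [-0.1, -0.4, -0.3]
grip_width: 0.0426
grasp_force: 0.0
```

```bash
python3 look.py w5
```

```text
13.775 [0.5103 0.0994 0.2405] [[0.117, 0.993, -0.002], [0.993, -0.117, -0.0], [-0.0, -0.002, -1.0]] 0.04255946147987064 [ 1.92464714e-01  3.16602307e-01 -6.04320404e-02  1.19548096e+00
  2.86724270e-05  1.88061750e+00]
teal_carrier 0.76 10606 779
((509.3794250488281, 100.68839263916016), (42.70573425292969, 12.00984001159668), 83.4025650024414) zmax 0.07789093761025878 tool frame mm [  1.2  -0.6 240.5]
slab 0.82 15141 14986
((564.03515625, 93.79325866699219), (170.2094268798828, 169.62969970703125), 8.764293670654297) zmax 0.01506892486391527 tool frame mm [  0.8  54.5 240.4]
```

View pics/w5.png

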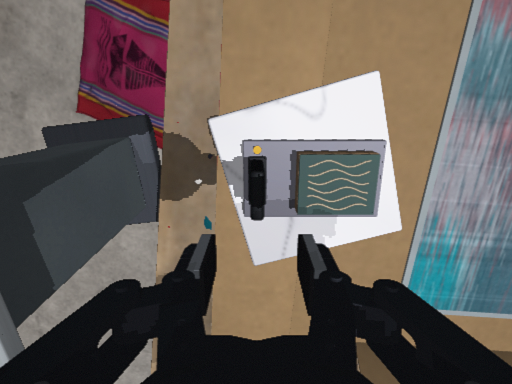

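The carrier (243–385, 140–217) lies flat in the middle of the slab, about 1 mm off centre, and the gripper is clear of it.

```bash
python3 -c "
from workcell import bot
print(bot.job_done())"
```

```text
the job is handed in; nothing more can be done
None
```

The teal carrier was drawn out level, set flat within about 1 mm of the slab's centre and released; brown stayed in its channel, and the job is handed in (no verdict was returned).

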